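# Bring the drill-bit block round to the front of the bench carousel

### The job

Turn the round plywood carousel until the square wooden block full of upright drill bits stands at the front, in line with the steel pointer on the carousel's fixed stand, and leave it there at rest. Turn it by pushing the dowels at its rim (or the rim itself), not by pushing on the block or the other holders, and do not knock or shift the white glue bottle standing beside it.

Things in the scene. Friction and masses are not known exactly. Their poses are not given: they have to be found in the camera images.
- stand: Fixed dark wooden stand under the carousel's disc. Its tongue, 60 mm wide, 18 mm thick, sticks out to 225 mm from the axis on the front side and bears the pointer: a flat steel square, corner towards the disc, centre 188 mm from the axis, top 30 mm above the table. Origin: on the carousel's vertical axis, at table height; z up. Its own -x axis points to the pointer: this is the front.
- bit_block: Square wooden block 46x46x34 mm with 9 thin steel drill bits standing in 3 rows, 64 mm tall in all, screwed to the disc. Origin: centre of its underside, 70 mm from the axis, 50 mm above the table. The disc also bears 4 upright wooden dowels, 16 mm thick, rising 40 mm above it (tops 90 mm above the table), 136 mm from the axis, at 45, 135, 225, 315 degrees round the axis from this block.
- other_holders: On the plywood disc (300 mm across, top 50 mm above the table; turns endlessly both ways, drag about 2 N at the rim, stays where left): counterclockwise from the bit block, 90 degrees apart, 70 mm from the axis: amber jar (46 mm wide, 56 tall), steel cup of pencils (46, 69 tall), open tray of screws (48, 30 tall). One rigid body; origin: on the axis, on the disc; -x to the bit block.
- glue_bottle: White plastic glue bottle with an orange cap, 62 mm in diameter and 170 mm tall, loose, standing on the table to the left (+y) of the carousel. Origin: the centre of its underside.

How it is judged:
At the end, for the whole second after the job is handed in: The drill-bit block is on the pointer's side of the carousel, its centre within 13.5 mm (11 degrees) of the line from the axis through the pointer, and the disc is at rest (y of bit_block in the frame of stand between -0.0135 and 0.0135 m and x of bit_block in the frame of stand below -0.04 m and angular speed of bit_block below 0.05 rad/s); the robot touches nothing.
It fails at once if the robot pushes on the drill-bit block or another holder with more than 2 N (contact force between any of the arm, the fingers and bit_block above 2 N or contact force between any of the arm, the fingers and other_holders above 2 N).
It fails at once if the glue bottle is shifted by more than 20 mm or tipped by more than 0.3 rad (distance of glue_bottle from where it was at the start of the episode above 0.02 m or angle between glue_bottle's own z axis and vertical above 0.3 rad).
It also fails if it takes over 45 s, if anything falls off the work surface, if the arm or the gripper's body presses on something with over 40 N, if the wrist force passes 120 N, or if a joint passes its speed limit or range.

### The arm

A 6-joint arm with a two-finger parallel gripper is mounted at the origin on the work surface. World frame = base frame: x ahead of the robot, y to its left, z up, the work surface at z = 0. Lengths are in m, angles in rad, forces in N, time in s.
With the tool pointing down it reaches from about 0.375 to 0.9 m from the base axis. Payload 3.1 kg.
Tool frame: the origin (TCP) lies at the very end of the fingers, on their centre line; the grasp point (between the pads) lies 19 mm behind it (grip_depth is the distance from the TCP to the grasp point, in m); z points along the fingers, y is the line along which they close (so a half turn about z gives the same grasp; the last joint's range is limited). The gripper opens to 85 mm and grips with 20 to 120 N. Pads are 22 mm wide; open, the fingers measure 114 mm over their backs; the gripper's body (76 mm by 85 mm) begins 54 mm behind the grasp point. The pads swing forward as they close: fully open they stand 13 mm farther back than shut.
Start: joints at [0.954, 0.527, 1.433, -0, 1.181, -0.178], TCP at [0.265, 0.566, 0.231] pointing down, gripper open.
Joint ranges: [-3.08, 3.08], [-0.75, 2.2], [0.22, 2.44], [-1.43, 4.57], [0, 2.65], [-2.85, 2.85]. Speed limits (rad/s): [2.79, 2.79, 3.14, 3.14, 3.14, 3.14].

### API

Orientations are given as a unit quaternion [x, y, z, w].
In Python, from station import * gives the robot as it stands.
- The arm moves only by the tool apply_moves, never from a script. Its argument "plan" is a list of rows, each a list of 7 numbers: the shift along the tool's x, y, z in m, then the turn, a rotation vector about the tool's x, y, z in rad, then the gripper command: -1 is fully open, 1 is shut, values between are in proportion. In form: [[dx, dy, dz, wx, wy, wz, jaw], ...]. A call has 1 to 8 rows; each row shifts and turns the commanded pose from where the row before left it, along the tool's axes as they then stand; what a row does not reach is not made up. A row lasts 1/8 s, in which the tool goes at most 62.5 mm and 10.7 degrees, less where a joint would pass 70% of its speed; a pose out of reach is approached as far as the arm can. A call is refused whole if a number of a shift passes 0.0625 or a number of a turn 0.188, either way. A call with a gripper value outside its range is refused whole. The fingers move at their own pace and stop on an object; "force" is the grip in N (left out, the last holds). Time passes only in rows, so rows that do not move let the fingers close. It gives the time, the measured TCP pose, the force, the opening and the grip force at its end, in the units of the state.
- sense(): the state, without advancing time (a new reading comes with each control period).
- snapshot(name): name is "scene" or "top"; returns the picture (480x640x3 uint8, red, green, blue); there is no depth.
- calibration(name): a dict with "camera_matrix" (3x3 intrinsics, pixels), "k1" (the pictures are not rectified: a ray, as slopes to the right and down, at radius r is drawn at 1 + k1 r^2 times it, then the intrinsics apply), "R" (3x3) and "t" (3): a world point X has camera coordinates R X + t. Camera axes: x right, y down, z forward; pixel columns grow to the right and rows downward; lengths in m; the calibration is good to about 2 mm. A picture is of the moment at which its call begins. calibration takes no time and is no camera call.
- sign_off(): hands the job in; it is judged then, once.
The state is a dict: "t": time; "q": joint angles; "qd": joint speeds; "tau": joint torques, N m; "tcp_pos": TCP position; "tool_rot": TCP orientation; "force": force on the tool from outside, world axes, zero at the start; "ft_torque": the same for the moment, N m; "finger_gap": opening from 0.0 (shut) to 1.0 (fully open); "gripper_force": force on a finger pad.
Only numpy, scipy, OpenCV 4.12 (cv2) and the standard library are available. Lean on these libraries where they do the work, as an engineer would, in place of code of your own. Each camera call takes 0.05 s, during which the arm holds its last target. There are 200 camera calls.

## Working session

There is one attempt and no reset: what is moved stays moved. The work goes in short steps, Python scripts to look and compute and a tool call to move; the robot and the scene stay as the last step left them, time stands still between calls to the robot, and variables do not carry over. Pictures are saved under pics/ and viewed, at most 10 in all, crops included, and the job is handed in when it is done.

Besides the shell and the picture viewer there is one more tool, called after "Request:" in YAML: its name, and indented under it one key for each argument. apply_moves: Moves the arm, as the interface text tells. Its arguments: {"type":"object","properties":{"plan":{"type":"array"},"force":{"type":"number"}},"required":["plan"]}

```bash
mkdir -p pics && python3 - <<'E'
from station import *
import cv2
for n in("scene","top"):
    cv2.imwrite(f"pics/{n}0.png",snapshot(n)[:,:,::-1]); c=calibration(n); print(n,c)
print(sense())
E
```

```text
scene {'camera_matrix': array([[476.13761821,   0.        , 325.51671654],
       [  0.        , 476.13761821, 241.39326515],
       [  0.        ,   0.        ,   1.        ]]), 'k1': -0.004784208432625391, 'R': array([[ 0.63973998,  0.76838487, -0.01781686],
       [ 0.45492585, -0.39724188, -0.7970203 ],
       [-0.61949595,  0.50178041, -0.60368965]]), 't': array([-0.49937173, -0.11318782,  0.9637125 ])}
top {'camera_matrix': array([[526.21114071,   0.        , 321.20479289],
       [  0.        , 526.21114071, 236.33721747],
       [  0.        ,   0.        ,   1.        ]]), 'k1': -0.046125124926349355, 'R': array([[ 0.00586815, -0.99941507, -0.03369087],
       [-0.99775571, -0.00360444, -0.06686222],
       [ 0.06670168,  0.03400762, -0.99719324]]), 't': array([0.18554034, 0.5531197 , 0.75877212])}
{'t': 0.1, 'q': array([ 9.53521254e-01,  5.28364554e-01,  1.43377140e+00, -2.65919208e-06,
        1.18139093e+00, -1.78553324e-01]), 'qd': array([-0.00169826, -0.00119365, -0.00253895,  0.00037772, -0.00017332,
        0.00117029]), 'tau': array([ 2.00364498e-04, -4.43301129e+01, -1.78586447e+01, -1.66582836e-04,
        3.88930348e-03,  1.02311866e-06]), 'tcp_pos': array([0.26511793, 0.56527881, 0.23043766]), 'tool_rot': array([ 2.17605262e-01,  9.76036380e-01, -8.92034978e-04, -3.73621296e-04]), 'force': array([ 0.00267096,  0.15778798, -0.35997897]), 'ft_torque': array([ 0.00112495,  0.03243163, -0.02770823]), 'gripper_force': 0.0, 'finger_gap': 1.0034829399144245}
```

View pics/top0.png

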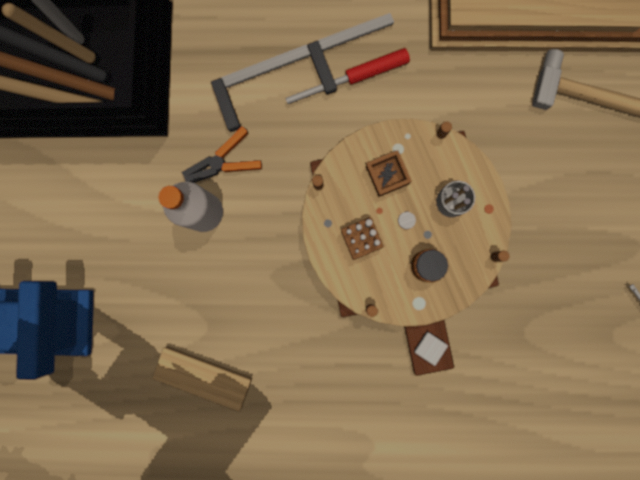

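View pics/scene0.png

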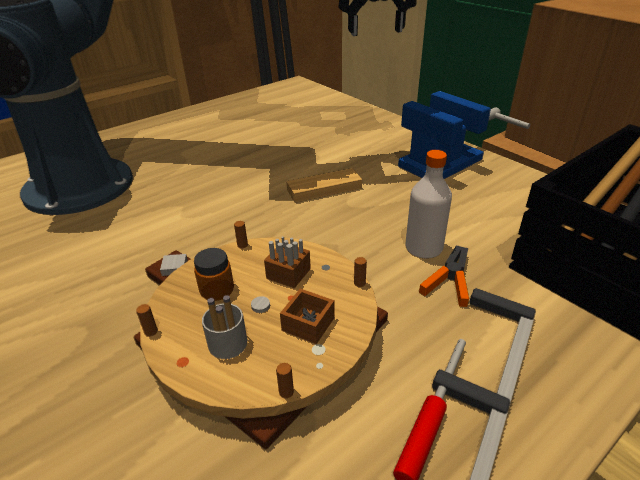

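The top view shows the disc centre near (407,221), pointer (431,349), block (362,238), and dowel tops at about (317,181), (445,128), (502,256) and (371,311). The glue bottle's cap is at (171,197). Next I turn these into positions.

```bash
cat > h.py <<'E'
from station import *
import cv2, numpy as np
def ray(n,uv,z):
    c=calibration(n); K=c["camera_matrix"]; R=np.array(c["R"]); t=np.array(c["t"])
    p=cv2.undistortPoints(np.array([[uv]],float),K,np.array([c["k1"],0,0,0,0.]))[0,0]
    d=R.T@np.array([p[0],p[1],1]); o=-R.T@t
    return o+d*(z-o[2])/d[2]
def ang(v): return np.degrees(np.arctan2(v[1],v[0]))
E
python3 - <<'E'
from h import *
im=snapshot("top"); hsv=cv2.cvtColor(im,cv2.COLOR_RGB2HSV)
# disc edge points by hand-ish: fit circle through rim extremes
rim=[(302,221),(511,221),(407,118),(407,326),(333,148),(480,295)]
P=np.array([ray("top",p,.05)[:2] for p in rim])
A=np.c_[2*P,np.ones(len(P))]; s=np.linalg.lstsq(A,(P**2).sum(1),rcond=None)[0]
print("rim centre",s[:2],"R",np.sqrt(s[2]+s[:2]@s[:2]))
D=np.array([ray("top",p,.09)[:2] for p in [(318,180),(446,127),(503,256),(371,309)]])
c=D.mean(0); print("dowel centre",c)
# pointer: bright grey blob
roi=np.zeros(im.shape[:2],np.uint8); roi[325:375,405:455]=1
m=((hsv[...,1]<50)&(hsv[...,2]>120)&(roi>0)).astype(np.uint8)
M=cv2.moments(m,True); u=(M['m10']/M['m00'],M['m01']/M['m00']); pt=ray("top",u,.03)[:2]
print("pointer px",u,M['m00'],pt,np.linalg.norm(pt-c))
print("hub",ray("top",(407,220),.055)[:2])
for d in D: print("dowel",d,np.linalg.norm(d-c),ang(d-c))
b=ray("top",(361.5,238),.095)[:2]
print("block",b,np.linalg.norm(b-c),ang(b-c),"pointer",ang(pt-c))
print("bottle cap",ray("top",(171,197),.17),"base guess",ray("scene",(427,240),0.01))
E
```

```text
rim centre [0.57353318 0.06613249] R 0.1487002373467862
dowel centre [0.57383034 0.06673161]
pointer px (431.06065857885613, 348.72963604852686) 577.0 [0.38977948 0.02838523] 0.1880030964430301
hub [0.57363471 0.06556459]
dowel [0.62463953 0.19065529] 0.13393525972633677 67.70618256298877
dowel [0.6981027  0.01598765] 0.13423325952153295 -22.211599068807754
dowel [ 0.52210902 -0.05831651] 0.1353223037570252 -112.4705421061354
dowel [0.45047012 0.11859999] 0.1338210549421201 157.19505702490017
block [0.54528916 0.13162442] 0.07089200182442056 113.74087545648388 pointer -168.2309812292
bottle cap [0.58987269 0.36722764 0.17      ] base guess [0.58958746 0.37595891 0.01      ]
```

Request:
apply_moves:
  plan:
    - [-0.044,-0.036,0,0,0,0,1]
    - [-0.044,-0.036,0,0,0,0,1]
    - [-0.044,-0.036,0,0,0,0,1]
    - [-0.044,-0.036,0,0,0,0,1]
    - [-0.044,-0.036,0,0,0,0,1]
    - [-0.044,-0.036,0,0,0,0,1]
    - [-0.044,-0.036,0,0,0,0,1]
    - [-0.044,-0.036,0,0,0,0,1]

```text
t: 1.15
tcp_pos: [0.4623, 0.1538, 0.2313]
tool_rot: [0.218, 0.976, 0.0, 0.0]
force: [0.6, -0.3, -0.2]
finger_gap: -0.002
gripper_force: 0.0
```

Request:
apply_moves:
  plan:
    - [0,0,0,0,0,0.1,1]
    - [0,0,0,0,0,0.1,1]
    - [0,0,0,0,0,0,1]

```text
t: 1.52
tcp_pos: [0.4617, 0.1552, 0.2311]
tool_rot: [0.314, 0.95, -0.0, -0.0]
force: [0.1, -0.1, 0.2]
finger_gap: 0.002
gripper_force: 0.0
```

```bash
cat > rel.py <<'E'
from h import *
from scipy.spatial.transform import Rotation as Ro
import sys
s=sense(); p=s["tcp_pos"]; T=Ro.from_quat(s["tool_rot"]).as_matrix(); c=np.array([.5738,.0665]); v=p[:2]-c
print("t",s["t"],"tcp",p,"r",np.linalg.norm(v),"ang",ang(v)%360,"toolx ang",ang(T[:2,0])%360,"f",s["force"],"gap",s["finger_gap"])
if len(sys.argv)>2:
    r,a,z=float(sys.argv[1]),np.radians(float(sys.argv[2])),float(sys.argv[3])
    g=np.r_[c+r*np.array([np.cos(a),np.sin(a)]),z]; print("tool shift to goal",T.T@(g-p))
E
python3 rel.py .136 143.4 .062
```

```text
t 1.525 tcp [0.46168855 0.15523436 0.23113478] r 0.1429781940483035 ang 141.63896640750997 toolx ang 143.4336859364601 f [ 0.08536892 -0.06367313  0.24202421] gap 0.0018274519493782313
tool shift to goal [-0.00696867 -0.00434488  0.16913366]
```

Request:
apply_moves:
  plan:
    - [-0.007,0,0.04,0,0,0,1]
    - [0,0,0.04,0,0,0,1]
    - [0,0,0.04,0,0,0,1]
    - [0,0,0.03,0,0,0,1]
    - [0,0,0.019,0,0,0,1]
    - [0,0,0,0,0,0,1]

```text
t: 2.28
tcp_pos: [0.4663, 0.1515, 0.061]
tool_rot: [0.313, 0.95, -0.001, -0.002]
force: [-1.0, -0.2, 0.6]
finger_gap: -0.003
gripper_force: 0.0
```

```bash
python3 rel.py && python3 - <<'E'
from h import *
cv2.imwrite("pics/scene1.png",snapshot("scene")[150:450,100:460,::-1])
E
```

```text
t 2.275 tcp [0.46630871 0.15151342 0.06104559] r 0.13704619449746241 ang 141.6600023786172 toolx ang 143.5064180411783 f [-0.98553051 -0.24765096  0.56020198] gap -0.003359469068987718
```

View pics/scene1.png

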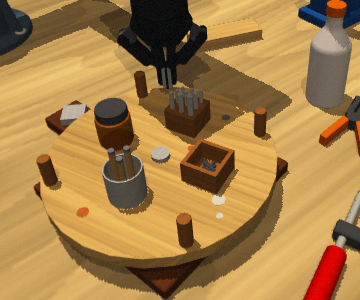

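The closed fingers are at crop (170,75), between the dowel at (141,84) and the block, and clear of both. I'll sweep along the arc.

Request:
apply_moves:
  plan:
    - [-0.001,-0.0118,0,0,0,-0.057,1]
    - [-0.0005,-0.0118,0,0,0,-0.087,1]
    - [-0.0005,-0.0118,0,0,0,-0.087,1]
    - [-0.0005,-0.0118,0,0,0,-0.087,1]
    - [-0.0005,-0.0118,0,0,0,-0.087,1]
    - [-0.0005,-0.0118,0,0,0,-0.087,1]
    - [-0.0005,-0.0118,0,0,0,-0.087,1]
    - [0,0,0,0,0,0,1]

```text
t: 3.32
tcp_pos: [0.4399, 0.0744, 0.0634]
tool_rot: [0.031, 1.0, -0.0, 0.001]
force: [0.2, 0.4, -0.4]
finger_gap: -0.0
gripper_force: 0.0
```

```bash
python3 rel.py && python3 - <<'E'
from h import *
cv2.imwrite("pics/top2.png",snapshot("top")[80:400,140:540,::-1])
E
```

```text
t 3.325 tcp [0.43994315 0.07440277 0.06337211] r 0.13408992984166224 ang 176.62123866194847 toolx ang 176.499302783307 f [ 0.20621135  0.4420087  -0.37807295] gap -1.2461241895093206e-05
```

View pics/top2.png

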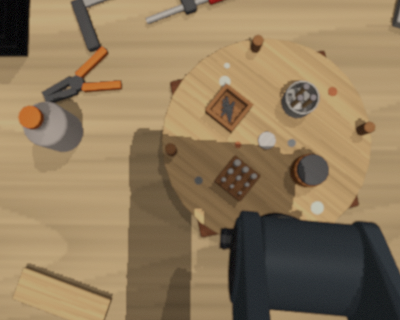

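The carousel has turned. Dowel tops are now at crop (171,150), (257,43) and (367,127); the arm hides the pushed dowel.

```bash
python3 - <<'E'
from h import *
c=np.array([.5738,.0665])
for p,o in [((311,229),180),((397,122),270),((508,207),0)]:
    d=ray("top",p,.09)[:2]-c; print(np.linalg.norm(d),ang(d)%360, "pushed dowel:",[(ang(d)+k)%360 for k in(90,180,270)])
E
```

```text
0.13420891096668827 96.94340034420235 pushed dowel: [np.float64(186.94340034420236), np.float64(276.94340034420236), np.float64(6.9434003442023595)]
0.1322900235022244 7.0866140265657735 pushed dowel: [np.float64(97.08661402656577), np.float64(187.08661402656577), np.float64(277.08661402656577)]
0.13350476388600702 276.21841995341987 pushed dowel: [np.float64(6.218419953419854), np.float64(96.21841995341985), np.float64(186.21841995341987)]
```

Request:
apply_moves:
  plan:
    - [0,-0.0118,0,0,0,-0.087,1]
    - [0,-0.0118,0,0,0,-0.087,1]
    - [0,-0.0118,0,0,0,-0.087,1]
    - [-0.0005,-0.0118,0,0,0,-0.087,1]
    - [-0.0005,-0.0118,0,0,0,-0.087,1]
    - [-0.0005,-0.0118,0,0,0,-0.087,1]
    - [-0.0005,-0.0118,0,0,0,-0.087,1]
    - [-0.0005,-0.0118,0,0,0,-0.087,1]

```text
t: 4.38
tcp_pos: [0.4635, -0.0135, 0.0628]
tool_rot: [-0.314, 0.949, 0.0, -0.0]
force: [-1.0, 2.4, 1.1]
finger_gap: 0.004
gripper_force: 1.1
```

Request:
apply_moves:
  plan:
    - [-0.0005,-0.007,0,0,0,-0.052,1]
    - [0,0,0,0,0,0,1]

```text
t: 4.62
tcp_pos: [0.4692, -0.0194, 0.0628]
tool_rot: [-0.337, 0.942, -0.001, 0.001]
force: [-0.1, -0.4, -0.2]
finger_gap: 0.001
gripper_force: 0.0
```

```bash
python3 rel.py && python3 - <<'E'
from h import *
cv2.imwrite("pics/top3.png",snapshot("top")[80:400,140:540,::-1])
E
```

```text
t 4.625 tcp [ 0.46922832 -0.01942878  0.06278281] r 0.13534766909135215 ang 219.41067745032055 toolx ang 219.36100462852943 f [-0.10241086 -0.37967197 -0.16595739] gap 0.0013627326003224293
```

View pics/top3.png

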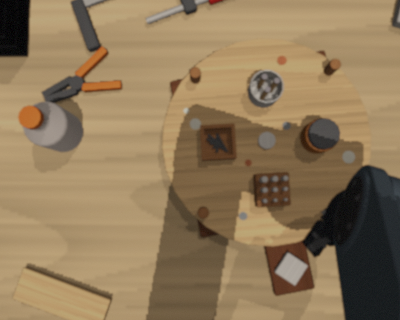

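The block is now at crop (271,189), close to the pointer at (291,268). Dowels are at crop (203,212), (195,74) and (332,66).

```bash
python3 - <<'E'
from h import *
c=np.array([.5738,.0665])
for p,o in [((343,291),90),((336,153),180),((473,145),270)]:
    d=ray("top",p,.09)[:2]-c; print(np.linalg.norm(d),"pushed dowel:",(ang(d)+o)%360)
b=ray("top",(411,269),.095)[:2]-c; print(np.linalg.norm(b),ang(b)%360)
E
```

```text
0.13396899068637183 pushed dowel: 228.0102569692083
0.1331337415671577 pushed dowel: 228.52819466141412
0.1319814788985777 pushed dowel: 228.825260061638
0.06965240485138473 180.64201255578377
```

Request:
apply_moves:
  plan:
    - [-0.0003,-0.0095,0,0,0,-0.07,1]
    - [-0.0003,-0.0095,0,0,0,-0.07,1]
    - [0,0,0,0,0,0,1]
    - [0.0,0.02,0,0,0,0,1]
    - [0,0,-0.05,0,0,0,1]
    - [0,0,-0.06,0,0,0,1]
    - [0,0,-0.05,0,0,0,1]
    - [0,0,0,0,0,0,1]

```text
t: 5.68
tcp_pos: [0.469, -0.0199, 0.2262]
tool_rot: [-0.402, 0.916, -0.003, 0.004]
force: [0.5, 0.2, -0.1]
finger_gap: 0.0
gripper_force: 0.0
```

```bash
python3 rel.py && python3 - <<'E'
from h import *
cv2.imwrite("pics/top4.png",cv2.resize(snapshot("top")[110:390,290:520,::-1],None,fx=2,fy=2,interpolation=2))
E
```

```text
t 5.675 tcp [ 0.46896901 -0.01989744  0.22617854] r 0.13584569472746916 ang 219.49395936803592 toolx ang 227.393150598583 f [ 0.49306423  0.16593492 -0.07581232] gap 0.00022940694498083298
```

View pics/top4.png

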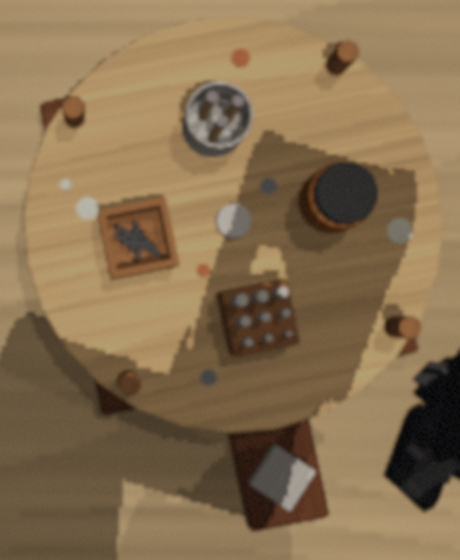

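The block is at crop (260,317), and the dowel tops are at (74,107), (348,50), (409,326) and (129,379). The arm is clear.

```bash
python3 - <<'E'
from h import *
D=[((409,326),0),((129,379),90),((74,106),180),((348,50),270)]
Q=np.array([ray("top",(290+p[0]/2,110+p[1]/2),.09)[:2] for p,_ in D]); c=Q.mean(0); print(c)
for d,(_,o) in zip(Q,D): print(np.linalg.norm(d-c),"block:",(ang(d-c)+o-45)%360)
print("pointer",ang(np.array([.38978,.02839])-c)%360, "block direct",ang(ray("top",(290+130,110+158.5),.084)[:2]-c)%360)
E
```

```text
[0.57434942 0.06605296]
0.13534858321287405 block: 191.32861283469788
0.13406501162320164 block: 191.17511959704788
0.1344815036904069 block: 191.73423625338035
0.13501754768626426 block: 191.54558542146637
pointer 191.53334745324648 block direct 191.38697911653165
```

Block at 191.4°, pointer at 191.5°: aligned. The disc is at rest and the arm is clear.

```bash
python3 -c "
from station import *
print(sign_off())"
```

```text
the job is handed in; nothing more can be done
None
```

The drill-bit block is at the pointer, within about 0.2° as measured from the top camera; I pushed only on a rim dowel, kept the arm clear of the glue bottle, and handed the job in at about 6 s (the sign-off returned no verdict).

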